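Put the carver's sharpening kit back in its fitted cradles

TASK

The carver has finished sharpening: put the long stone, the short stone, the round puck and the strop paddle each back into the cradle that is cut to its own shape and size, lying right side up and flat on the cradle's floor inside the rims. The stones are brittle, so set every piece down gently rather than dropping it, and do not disturb the half-carved mask.

Things in the scene. Friction and masses are not known exactly. Their poses are not given: they have to be found in the camera images.
- long_stone: Loose plain grey sharpening stone, a bar 100 mm long (its y axis), 40 mm wide (x), 24 mm high, about 0.23 kg. Origin: centre of its underside, z up.
- short_stone: Loose plain grey sharpening stone, a bar 70 mm long (its y axis), 32 mm wide (x), 22 mm high, about 0.11 kg. Origin: centre of its underside, z up.
- puck: Loose plain grey round sharpening puck, 64 mm in diameter, 26 mm high, about 0.19 kg. Origin: centre of its underside, z up.
- strop: Loose wooden strop paddle, leather face up, about 0.08 kg, 110 mm long along its y axis. Head: 65 mm long (y from -55 to +10 mm), 40 mm wide (x), 22 mm high, its middle at y = -22.5 mm. Handle: y from +10 to +55 mm, 16 mm wide, 16 mm high. Origin: on the underside, middle of the whole length and width, z up.
- long_cradle: Holder of the long stone. Fixed. Dark wood rims 8 mm wide round a cork floor; floor 3 mm, rim top 9 mm above the bench. Rectangular recess 112 mm long (y) by 52 mm wide (x), outside 128 by 68 mm: 6 mm of play on every side of the stone. Origin: centre of its underside, z up, so the stone belongs centred on it, lengthwise.
- short_cradle: Holder of the short stone. Fixed. Dark wood rims 8 mm wide round a cork floor; floor 3 mm, rim top 9 mm above the bench. Rectangular recess 82 mm long (y) by 44 mm wide (x), outside 98 by 60 mm: 6 mm of play on every side of the stone. Origin: centre of its underside, z up, so the stone belongs centred on it, lengthwise.
- puck_cradle: Holder of the puck. Fixed to the bench. Square dark wood block 96 by 96 mm, 9 mm high, with a round recess 76 mm in diameter whose cork floor is 3 mm above the bench: 6 mm of play all round the puck. Origin: centre of its underside, z up, so the puck belongs centred on it.
- strop_cradle: Holder of the strop paddle. Fixed. Dark wood rims 8 mm wide round a cork floor; floor 3 mm, rim top 9 mm above the bench. Outside 138 mm (y) by 68 mm (x). Recess: head part y from -61 to +16 mm, 52 mm wide; handle slot y from +16 to +61 mm, 28 mm wide. Origin: centre of its underside, z up. The paddle belongs with its origin on this origin and its handle the same way (+y) as the slot.
- mask_near (a point): Near edge (robot's side) of the half-carved pale wooden mask, at bench level: a bystander to be left alone. The mask is loose, lies face up at the far side of the bench, reaches about 140 mm beyond this point, 180 mm across, 65 mm high, 0.45 kg.

How it is judged:
At the end, for the whole second after the job is handed in: Each of the four pieces lies in its own cradle: its origin within 10 mm horizontally of the cradle's origin, less than 5 mm above the cradle's underside (the floor is at 3 mm, so not riding on a rim), tilted less than 0.04 rad, right side up, released and at rest (under 20 mm/s) (horizontal distance between long_stone and long_cradle below 0.01 m and z of long_stone in the frame of long_cradle below 0.005 m and angle between each of long_stone, short_stone, puck, strop's own z axis and vertical below 0.04 rad and linear speed of each of long_stone, short_stone, puck, strop below 0.02 m/s and horizontal distance between short_stone and short_cradle below 0.01 m and z of short_stone in the frame of short_cradle below 0.005 m and horizontal distance between puck and puck_cradle below 0.01 m and z of puck in the frame of puck_cradle below 0.005 m and horizontal distance between strop and strop_cradle below 0.01 m and z of strop in the frame of strop_cradle below 0.005 m); the robot touches nothing.
It fails at once if the half-carved mask is shoved or picked up (moved more than 25 mm) (distance of mask_near from where it was at the start of the episode above 0.025 m).
It fails at once if the long stone is dropped or flung onto bench or cradle (faster than 0.8 m/s within 50 mm of the bench top; a fall of about 33 mm or more) (height (world z) of long_stone below 0.05 m and linear speed of long_stone above 0.8 m/s).
It fails at once if the short stone is dropped or flung onto bench or cradle (faster than 0.8 m/s within 50 mm of the bench top; a fall of about 33 mm or more) (height (world z) of short_stone below 0.05 m and linear speed of short_stone above 0.8 m/s).
It fails at once if the puck is dropped or flung onto bench or cradle (faster than 0.8 m/s within 50 mm of the bench top; a fall of about 33 mm or more) (height (world z) of puck below 0.05 m and linear speed of puck above 0.8 m/s).
It fails at once if the strop is dropped or flung onto bench or cradle (faster than 0.8 m/s within 50 mm of the bench top; a fall of about 33 mm or more) (height (world z) of strop below 0.05 m and linear speed of strop above 0.8 m/s).
It also fails if it takes over 104 s, if anything falls off the work surface, if the arm or the gripper's body presses on something with over 40 N, if the wrist force passes 120 N, or if a joint passes its speed limit or range.

ROBOT

A 6-joint arm with a two-finger parallel gripper is mounted at the origin on the work surface. World frame = base frame: x ahead of the robot, y to its left, z up, the work surface at z = 0. Lengths are in m, angles in rad, forces in N, time in s.
With the tool pointing down it reaches from about 0.225 to 0.875 m from the base axis. Payload 3.4 kg.
Tool frame: the origin (TCP) lies at the very end of the fingers, on their centre line; the grasp point (between the pads) lies 19 mm behind it; z points along the fingers, y is the line along which they close (so a half turn about z gives the same grasp; the last joint's range is limited). The gripper opens to 85 mm and grips with 20 to 120 N. Pads are 22 mm wide; open, the fingers measure 114 mm over their backs; the gripper's body (76 mm by 85 mm) begins 54 mm behind the grasp point. The pads swing forward as they close: fully open they stand 13 mm farther back than shut.
Start: joints at [-1.374, 0.276, 1.505, -0, 1.361, -0.121], TCP at [0.18, -0.546, 0.231] pointing down, gripper open.
Joint ranges: [-2.89, 2.89], [-0.75, 2.08], [0.22, 2.7], [-1.18, 4.32], [0.11, 2.71], [-2.7, 2.7]. Speed limits (rad/s): [2.57, 2.57, 3.14, 3.14, 3.14, 3.14].

INTERFACE

Orientations are given as a unit quaternion [w, x, y, z].
In Python, from rig import readout, vision, manip gives the robot as it stands.
- The arm moves only by the shell command python3 -m handwheel 'ROWS' [FORCE]. ROWS is JSON, a list of rows, each a list of 3 entries, a list of its own where there are three numbers: the shift along the tool's x, y, z in mm, then the turn, a rotation vector about the tool's x, y, z in units of 6 degrees (1.0 is 6 degrees), then the closure, from -1 (fully open) to 1 (shut), so that 0 is half open. A call has 1 to 20 rows; each row shifts and turns the commanded pose from where the row before left it, along the tool's axes as they then stand; what a row does not reach is not made up. A row lasts 1/8 s, in which the tool goes at most 62.5 mm and 10.7 degrees, less where a joint would pass 70% of its speed; a pose out of reach is approached as far as the arm can. A call is refused whole if a number of a shift passes 62.5 or a number of a turn 1, either way. A call with a gripper value outside its range is refused whole. The fingers move at their own pace and stop on an object; FORCE is the grip in N (left out, the last holds). Time passes only in rows, so rows that do not move let the fingers close. It gives the time, the measured TCP pose, the force, the opening and the grip force at its end, in the units of the state.
- readout.get_state(): the state, without advancing time (a new reading comes with each control period).
- vision.get_image(name): name is "scene" or "top" or "wrist"; returns the picture (480x640x3 uint8, blue, green, red); there is no depth.
- vision.camera_params(name): a dict with "intrinsics" (3x3 intrinsics, pixels), "dist" ([k1, k2, p1, p2, k3] as OpenCV has them; the pictures are not rectified), "rvec" (rotation vector, rad) and "tvec" (3), from world to camera coordinates, as OpenCV has them; the wrist camera has in their place "hand_eye" (4x4, takes a point from camera to tool coordinates, whose origin is the TCP and whose axes are the flange's). Camera axes: x right, y down, z forward; pixel columns grow to the right and rows downward; lengths in m; the calibration is good to about 2 mm. A picture is of the moment at which its call begins: read the wrist's pose just before it. camera_params takes no time and is no camera call.
- manip.sign_off(): hands the job in; it is judged then, once.
The state is a dict: "clock": time; "qpos": joint angles; "qd": joint speeds; "effort": joint torques, N m; "position": TCP position; "ee_rot": TCP orientation; "contact_force": force on the tool from outside, world axes, zero at the start; "moment": the same for the moment, N m; "width": finger opening in m; "gripper_force": force on a finger pad.
Only numpy, scipy, OpenCV 4.12 (cv2) and the standard library are available. Lean on these libraries where they do the work, as an engineer would, in place of code of your own. Each camera call takes 0.05 s, during which the arm holds its last target. There are 200 camera calls.

## Working session

There is one attempt and no reset: what is moved stays moved. The work goes in short steps, Python scripts to look and compute and a shell command to move; the robot and the scene stay as the last step left them, time stands still between calls to the robot, and variables do not carry over. Pictures are saved under pics/ and viewed, at most 17 in all, crops included, and the job is handed in when it is done.

```bash
mkdir -p pics; ls; python3 - <<'E'
from rig import readout, vision
import cv2,numpy as np
s=readout.get_state(); print(s)
for n in ("scene","top"):
    cv2.imwrite(f"pics/{n}0.png",vision.get_image(n))
    print(n,vision.camera_params(n))
print(vision.camera_params("wrist"))
E
```

```text
pics
{'clock': 0.0, 'qpos': array([-1.37399857e+00,  2.76607567e-01,  1.50617546e+00,  1.26788438e-05,
        1.36070517e+00, -1.21002952e-01]), 'qd': array([-0.00060246,  0.00132155, -0.00028552, -0.00126218,  0.00133644,
       -0.00050624]), 'effort': array([ 2.10095241e-03, -4.16772330e+01, -2.45806861e+01, -2.57083066e-04,
        1.09217656e-02,  1.87600796e-05]), 'position': array([ 0.17956412, -0.5456639 ,  0.23041569]), 'ee_rot': array([-9.47324911e-04,  9.87401647e-01,  1.58231128e-01, -2.97151216e-05]), 'contact_force': array([-0.1064345 , -0.09989536, -0.1638377 ]), 'moment': array([-0.00599423, -0.02981206,  0.06863832]), 'gripper_force': 0.0, 'width': 0.0854691977321769}
scene {'intrinsics': array([[611.0834504,   0.       , 314.1826636],
       [  0.       , 611.0834504, 240.0458616],
       [  0.       ,   0.       ,   1.       ]]), 'dist': array([-0.20554469,  0.        ,  0.        ,  0.        ,  0.        ]), 'rvec': array([ 2.06887861,  0.95786623, -0.48618768]), 'tvec': array([-0.39099254, -0.24421739,  1.70607456])}
top {'intrinsics': array([[567.28553853,   0
[... 221 characters left out ...]
[ 2.13878327, -2.14408424,  0.1625814 ]), 'tvec': array([0.007189  , 0.57663619, 1.22032752])}
{'intrinsics': array([[376.62268774,   0.        , 326.01534619],
       [  0.        , 376.62268774, 236.38755616],
       [  0.        ,   0.        ,   1.        ]]), 'dist': array([-0.03153176,  0.        ,  0.        ,  0.        ,  0.        ]), 'hand_eye': array([[ 4.18219025e-04, -9.47812643e-01, -3.18827568e-01,
         8.10075177e-02],
       [ 9.99999652e-01,  6.26586160e-04, -5.50979348e-04,
        -2.97330720e-05],
       [ 7.21998134e-04, -3.18827226e-01,  9.47812576e-01,
        -1.42216544e-01],
       [ 0.00000000e+00,  0.00000000e+00,  0.00000000e+00,
         1.00000000e+00]])}
```

View pics/top0.png

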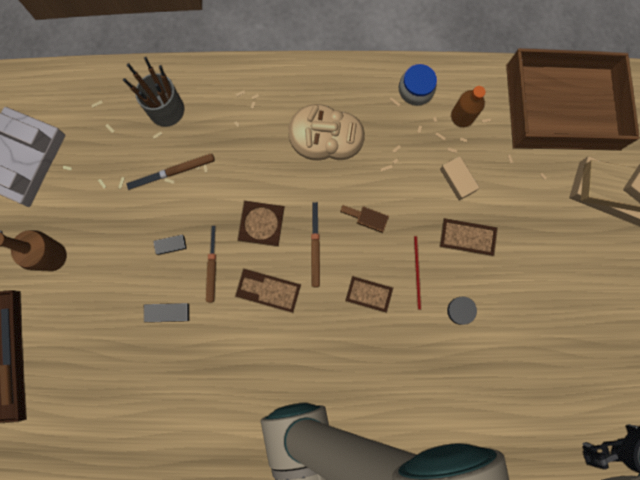

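View pics/scene0.png

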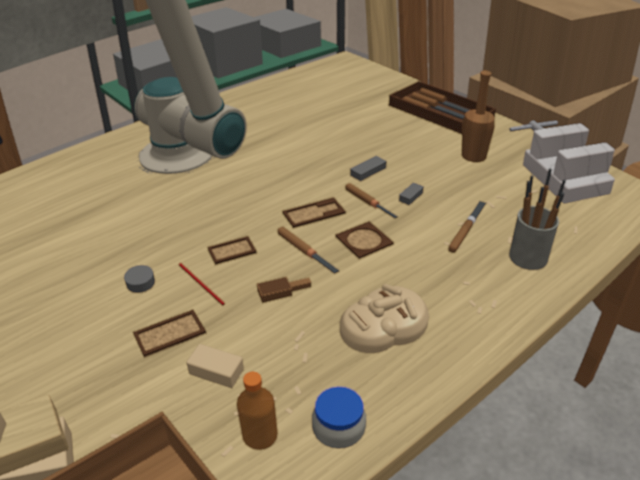

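The top view shows the long stone at (166,313), the short stone at (170,244), the puck at (462,310) and the strop at (365,217) with its handle up-left. The cradles are: puck (261,223), strop (268,290) with its slot to the left, short (370,294), long (469,237). The mask is at (326,132).

```bash
cat > h.py <<'E'
from rig import readout, vision
import cv2,numpy as np
from scipy.spatial.transform import Rotation as R
def cam(n,s=None):
    p=vision.camera_params(n)
    if n=="wrist":
        q=s["ee_rot"];T=np.eye(4);T[:3,:3]=R.from_quat(np.r_[q[1:],q[0]]).as_matrix();T[:3,3]=s["position"]
        M=T@p["hand_eye"]; Rc,c=M[:3,:3],M[:3,3]
    else:
        Rw=cv2.Rodrigues(p["rvec"])[0]; Rc=Rw.T; c=-Rc@p["tvec"]
    return p["intrinsics"],p["dist"],Rc,c
def cast(C,uv,z):
    K,d,Rc,c=C
    u=cv2.undistortPoints(np.float64(uv).reshape(-1,1,2),K,d).reshape(-1,2)
    r=np.c_[u,np.ones(len(u))]@Rc.T
    return c+r*((z-c[2])/r[:,2])[:,None]
def proj(C,X):
    K,d,Rc,c=C
    return cv2.projectPoints(np.float64(X).reshape(-1,1,3),cv2.Rodrigues(Rc.T)[0],-Rc.T@c,K,d)[0].reshape(-1,2)
def rect(C,cnt,z):
    """min area rectangle in world, of contour points cast on z: centre, sizes(long,short) mm, direction of long side deg"""
    P=cast(C,cnt.reshape(-1,2),z)[:,:2]
    (cx,cy),_,_=r=cv2.minAreaRect(np.float32(P*1000))
    b=cv2.boxPoints(r);e=[b[1]-b[0],b[2]-b[1]];e.sort(key=np.linalg.norm)
    return np.round([cx,cy],1),np.round([np.linalg.norm(e[1]),np.linalg.norm(e[0])],1),round(np.degrees(np.arctan2(e[1][1],e[1][0]))%180,1)
E
python3 - <<'E'
from h import *
C=cam("top"); im=cv2.imread("pics/top0.png"); hsv=cv2.cvtColor(im,cv2.COLOR_BGR2HSV)
def blob(name,roi,f,z):
    x0,y0,x1,y1=roi; m=np.zeros(im.shape[:2],np.uint8); m[y0:y1,x0:x1]=f(hsv[y0:y1,x0:x1])
    cs=cv2.findContours(m,cv2.RETR_EXTERNAL,cv2.CHAIN_APPROX_NONE)[0]; c=max(cs,key=cv2.contourArea)
    print(name,cv2.minAreaRect(c)[0],rect(C,c,z)); return c
g=lambda h:((h[...,1]<70)&(h[...,2]<130)).astype(np.uint8)*255
dk=lambda h:(h[...,2]<105).astype(np.uint8)*255
for p in [(166,313),(261,205),(300,120),(365,217),(261,223),(400,330)]: print(p,hsv[p[1],p[0]])
blob("long",(130,290,205,335),g,.024)
blob("short",(145,228,198,262),g,.022)
blob("puck",(435,285,490,335),g,.026)
blob("strop",(335,198,398,238),dk,.020)
blob("puckC",(230,195,292,252),dk,.009)
blob("stropC",(228,262,305,318),dk,.009)
blob("shortC",(338,270,400,318),dk,.009)
blob("longC",(432,210,506,262),dk,.009)
print(cast(C,[[345,210],[268,290],[326,132],[320,158]],0.01))
E
```

```text
(166, 313) [  8  10 105]
(261, 205) [ 11 149  58]
(300, 120) [ 18  88 182]
(365, 217) [ 11 138  76]
(261, 223) [ 14 112 127]
(400, 330) [ 19  96 151]
long (166.0, 312.0) (array([428.3, 333.6]), array([100.7,  40.1], dtype=float32), np.float32(91.9))
short (169.21463012695312, 244.1682891845703) (array([583.3, 331.7]), array([71.4, 34.6], dtype=float32), np.float32(102.0))
puck (462.0, 310.5) (array([ 430.4, -331.3]), array([64.3, 60.5], dtype=float32), np.float32(89.3))
strop (363.14178466796875, 216.13145446777344) (array([ 647.5, -112.4]), array([107.4,  43.1], dtype=float32), np.float32(68.4))
puckC (260.6412048339844, 223.2263641357422) (array([634. , 123.6]), array([96.9, 96.6], dtype=float32), np.float32(82.0))
stropC (267.74530029296875, 290.1415100097656) (array([479.4, 105.8]), array([137.3,  67. ], dtype=float32), np.float32(74.1))
shortC (368.9339294433594, 293.98114013671875) (array([ 469.9, -123.7]), array([97.8, 59.4], dtype=float32), np.float32(73.8))
longC (468.21624755859375, 236.70269775390625) (array([ 601.2, -357.4]), array([129.9,  69.3], dtype=float32), np.float32(80.0))
[[ 0.66407535 -0.07155081  0.01      ]
 [ 0.47942112  0.10495626  0.01      ]
 [ 0.85373007 -0.02890841  0.01      ]
 [ 0.78935107 -0.01432437  0.01      ]]
```

```bash
cat >> h.py <<'E'
def pose():
    s=readout.get_state();q=s["ee_rot"];M=R.from_quat(np.r_[q[1:],q[0]]).as_matrix()
    return s,s["position"]*1000,np.degrees(np.arctan2(M[1,0],M[0,0])),M
def plan(x,y,z,yaw):
    """turn about tool z first (units of 6 deg), then shift mm in the turned tool axes"""
    s,p,y0,M=pose(); t=(y0-yaw+90)%180-90
    sh=R.from_euler("z",-t,degrees=True).as_matrix()@(M.T@(np.array([x,y,z])-p))
    tilt=np.degrees(M.T@np.cross(M[:,2],[0,0,-1]))/6
    print("t",round(s["clock"],2),"pos",p.round(1),"yaw",round(y0,1),"| turn z",round(t/6,2),"tilt fix",tilt.round(2),"shift",sh.round(1),"dist",np.hypot(sh[0],sh[1]).round())
LOOK={"long":("g",.024),"short":("g",.022),"puck":("g",.026),"strop":("d",.020),"C":("d",.009)}
def look(kind,x,y,rad,pic=None):
    """wrist picture; blob of the kind within rad mm of x,y"""
    s=readout.get_state(); im=vision.get_image("wrist"); C=cam("wrist",s); h=cv2.cvtColor(im,cv2.COLOR_BGR2HSV)
    f,z=LOOK[kind]
    m=((h[...,1]<70)&(h[...,2]<135)) if f=="g" else (h[...,2]<105)
    a=np.linspace(0,2*np.pi,40); ring=proj(C,np.c_[x+rad*np.cos(a),y+rad*np.sin(a),a*0+z*1000]/1000)
    roi=np.zeros(m.shape,np.uint8); cv2.fillPoly(roi,[np.int32(ring)],255)
    m=(m&(roi>0)).astype(np.uint8)*255; m=cv2.morphologyEx(m,cv2.MORPH_OPEN,np.ones((3,3)))
    cs=cv2.findContours(m,cv2.RETR_EXTERNAL,cv2.CHAIN_APPROX_NONE)[0]
    if pic: v=im.copy(); cv2.drawContours(v,cs,-1,(0,255,0),1); cv2.imwrite(f"pics/{pic}.png",v)
    c=max(cs,key=cv2.contourArea); r=rect(C,c,z); print(kind,r); return im,C,c
E
python3 -c "
from h import *
plan(428.3,333.6,150,91.9)"
```

```text
t 0.1 pos [ 179.6 -545.7  230.5] yaw 18.2 | turn z -12.28 tilt fix [-0.02 -0.    0.  ] shift [870.5 277.8  81.9] dist 914.0
```

```bash
python3 -m handwheel '[[[0,0,0],[0,0,-1],-1],[[0,0,0],[0,0,-1],-1],[[0,0,0],[0,0,-1],-1],[[0,0,0],[0,0,-1],-1],[[0,0,0],[0,0,-1],-1],[[0,0,0],[0,0,-1],-1],[[0,0,0],[0,0,-1],-1],[[0,0,0],[0,0,-1],-1],[[0,0,0],[0,0,-1],-1],[[0,0,0],[0,0,-1],-1],[[0,0,0],[0,0,-1],-1],[[0,0,0],[0,0,-1],-1],[[0,0,0],[0,0,-0.28],-1]]' 40; python3 -c "
from h import *
plan(428.3,333.6,150,91.9)"
```

```text
clock: 1.72
position: [0.1796, -0.546, 0.2309]
ee_rot: [-0.0, 0.695, 0.719, 0.0]
contact_force: [-1.3, -0.1, -0.6]
width: 0.0855
gripper_force: 0.0
t 1.73 pos [ 179.6 -546.   230.9] yaw 91.9 | turn z 0.0 tilt fix [-0.   -0.01  0.  ] shift [870.8 277.8  81.6] dist 914.0
```

```bash
python3 -m handwheel '[[[54.4,17.4,5.1],[0,0,0],-1],[[54.4,17.4,5.1],[0,0,0],-1],[[54.4,17.4,5.1],[0,0,0],-1],[[54.4,17.4,5.1],[0,0,0],-1],[[54.4,17.4,5.1],[0,0,0],-1],[[54.4,17.4,5.1],[0,0,0],-1],[[54.4,17.4,5.1],[0,0,0],-1],[[54.4,17.4,5.1],[0,0,0],-1],[[54.4,17.4,5.1],[0,0,0],-1],[[54.4,17.4,5.1],[0,0,0],-1],[[54.4,17.4,5.1],[0,0,0],-1],[[54.4,17.4,5.1],[0,0,0],-1],[[54.4,17.4,5.1],[0,0,0],-1],[[54.4,17.4,5.1],[0,0,0],-1],[[54.4,17.4,5.1],[0,0,0],-1],[[54.4,17.4,5.1],[0,0,0],-1],[[0,0,0],[0,0,0],-1],[[0,0,0],[0,0,0],-1]]'; python3 -c "
from h import *
look('long',428,334,80,'w1')
plan(428.3,333.6,8,91.9)"
```

```text
clock: 3.98
position: [0.4285, 0.3322, 0.1491]
ee_rot: [-0.0, 0.695, 0.719, -0.001]
contact_force: [0.2, -0.2, -0.2]
width: 0.0855
gripper_force: 0.0
long (array([427.7, 337.8]), array([100.9,  39.4], dtype=float32), np.float32(91.8))
t 4.03 pos [428.5 331.7 149.4] yaw 91.9 | turn z -0.01 tilt fix [-0.01  0.01  0.  ] shift [2.100e+00 1.000e-01 1.414e+02] dist 2.0
```

View pics/w1.png

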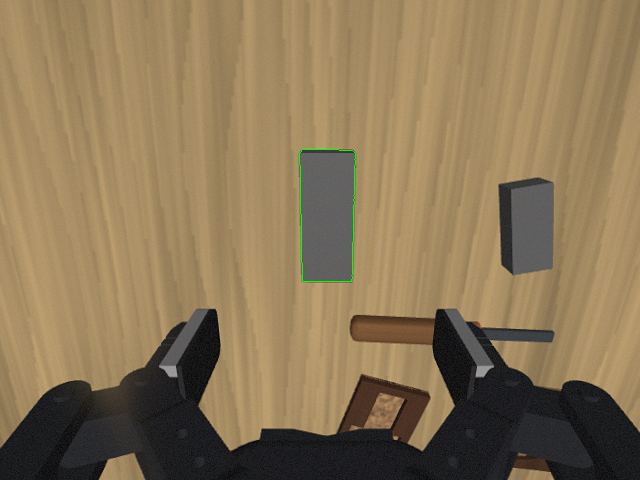

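The wrist view shows the long stone outlined at (327,216), clear on both sides of the fingers. Next I descend and grip it.

```bash
python3 -m handwheel '[[[5,-0.8,30],[0,0,0],-1],[[0,0,35],[0,0,0],-1],[[0,0,35],[0,0,0],-1],[[0,0,25],[0,0,0],-1],[[0,0,16],[0,0,0],-1],[[0,0,0],[0,0,0],-0.3],[[0,0,0],[0,0,0],0.2],[[0,0,0],[0,0,0],1],[[0,0,0],[0,0,0],1],[[0,0,0],[0,0,0],1],[[0,0,0],[0,0,0],1]]' 50; python3 -c "
from h import *
plan(601.2,-357.4,120,80)"
```

```text
clock: 5.4
position: [0.4291, 0.338, 0.0101]
ee_rot: [0.001, 0.695, 0.719, 0.001]
contact_force: [-0.2, -1.3, 6.8]
width: 0.0387
gripper_force: 52.8
t 5.4 pos [429.1 338.   10.1] yaw 91.9 | turn z 1.98 tilt fix [ 0.02 -0.01  0.  ] shift [-654.8  290.4 -109.9] dist 716.0
```

```bash
python3 -m handwheel '[[[0,0,-5],[0,0,0],1],[[0,0,-15],[0,0,0],1],[[0,0,-30],[0,0,0.99],1],[[0,0,-40],[0,0,0.99],1],[[0,0,-40],[0,0,0],1],[[0,0,0],[0,0,0],1]]'; python3 -c "
from h import *
plan(601.2,-357.4,150,80)
cv2.imwrite('pics/w2.png',vision.get_image('wrist'))"
```

```text
clock: 6.15
position: [0.4304, 0.3393, 0.1427]
ee_rot: [0.001, 0.766, 0.643, 0.004]
contact_force: [0.2, -0.3, -2.5]
width: 0.0385
gripper_force: 51.9
t 6.15 pos [430.4 339.3 142.7] yaw 80.0 | turn z 0.0 tilt fix [ 0.06 -0.05  0.  ] shift [-656.4  289.3   -9.1] dist 717.0
```

View pics/w2.png

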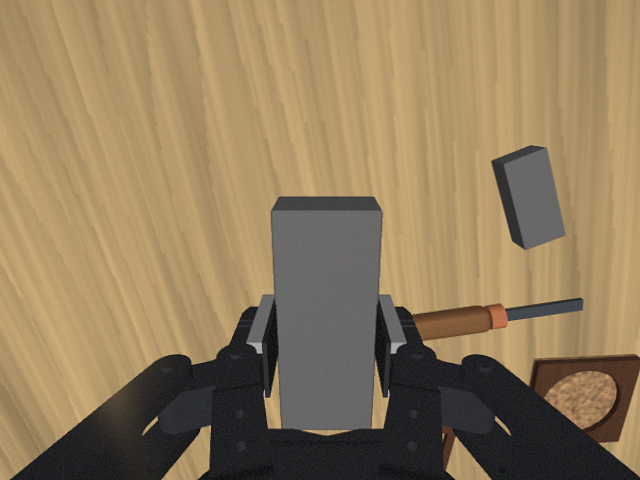

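The stone is held squarely, with its top face spanning from row 210 to row 430. I compute its offset in the tool frame, then travel.

```bash
python3 -c "
from h import *
p=vision.camera_params('wrist');H=p['hand_eye'];C=(p['intrinsics'],p['dist'],H[:3,:3],H[:3,3])
for z in (-.010,-.014,-.018):
  P=cast(C,[[272,210],[381,210],[281,430],[373,430]],z)*1000
  print(z,P.round(1)[:,:2].tolist(),P.mean(0).round(1))
"; python3 -m handwheel '[[[-46.9,20.7,-0.6],[0,0,0],1],[[-46.9,20.7,-0.6],[0,0,0],1],[[-46.9,20.7,-0.6],[0,0,0],1],[[-46.9,20.7,-0.6],[0,0,0],1],[[-46.9,20.7,-0.6],[0,0,0],1],[[-46.9,20.7,-0.6],[0,0,0],1],[[-46.9,20.7,-0.6],[0,0,0],1],[[-46.9,20.7,-0.6],[0,0,0],1],[[-46.9,20.7,-0.6],[0,0,0],1],[[-46.9,20.7,-0.6],[0,0,0],1],[[-46.9,20.7,-0.6],[0,0,0],1],[[-46.9,20.7,-0.6],[0,0,0],1],[[-46.9,20.7,-0.6],[0,0,0],1],[[-46.9,20.7,-0.6],[0,0,0],1],[[0,0,0],[0,0,0],1],[[0,0,0],[0,0,0],1]]'; python3 -c "
from h import *
look('C',601,-357,95,'w3')
plan(601.2,-357.4,50,80)"
```

```text
-0.01 [[47.2, -20.4], [47.2, 19.0], [-55.2, -21.2], [-55.2, 20.4]] [ -4.   -0.5 -10. ]
-0.014 [[48.2, -19.8], [48.3, 18.4], [-51.1, -20.6], [-51.0, 19.8]] [ -1.4  -0.5 -14. ]
-0.018 [[49.3, -19.2], [49.3, 17.8], [-47.0, -19.9], [-46.9, 19.1]] [  1.2  -0.5 -18. ]
clock: 8.2
position: [0.5985, -0.358, 0.1448]
ee_rot: [-0.003, 0.766, 0.643, -0.0]
contact_force: [-0.3, 0.6, -2.3]
width: 0.0384
gripper_force: 51.8
C (array([ 603.2, -321.9]), array([82.3, 54.8], dtype=float32), np.float32(170.1))
t 8.25 pos [ 598.7 -357.5  145.4] yaw 80.0 | turn z 0.0 tilt fix [-0.03 -0.02  0.  ] shift [ 0.3  2.8 95.4] dist 3.0
```

View pics/w3.png

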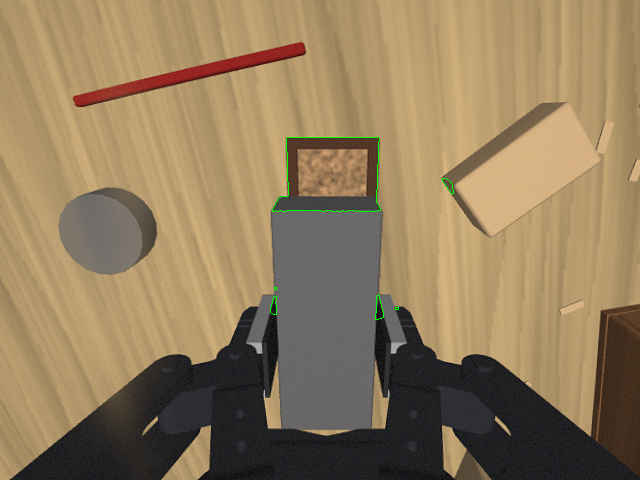

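The wrist view shows the cradle's far end beyond the stone, with corners at about (287,138) and (379,138). I locate the cradle from that edge.

```bash
python3 -c "
from h import *
s,p,yaw,M=pose();C=cam('wrist',s)
P=cast(C,[[287,138],[379,138],[288,190],[379.5,190]],.009)*1000;print(P.round(1),np.linalg.norm(P[0]-P[1]))
a=np.radians(80);u=np.array([np.cos(a),np.sin(a)]);c=P[:2,:2].mean(0)-64*u;print('centre',c.round(1),'edge angle',np.degrees(np.arctan2(*(P[0]-P[1])[1::-1])))
t=c-M[:2,:2]@[-1.7,-.5]; plan(t[0],t[1],14.5,80)"
```

```text
[[ 580.5 -290.4    9. ]
 [ 645.7 -301.8    9. ]
 [ 573.5 -327.7    9. ]
 [ 641.1 -339.5    9. ]] 66.19780053126075
centre [ 602.  -359.1] edge angle 170.0813865615705
t 8.25 pos [ 598.7 -357.5  145.4] yaw 80.0 | turn z 0.0 tilt fix [-0.03 -0.02  0.  ] shift [  0.4   4.4 130.9] dist 4.0
```

```bash
python3 -m handwheel '[[[0.3,3.8,15],[0,0,0],1],[[0,0,35],[0,0,0],1],[[0,0,35],[0,0,0],1],[[0,0,25],[0,0,0],1],[[0,0,12],[0,0,0],1],[[0,0,4],[0,0,0],1],[[0,0,0],[0,0,0],1],[[0,0,0],[0,0,0],1]]'; python3 -c "
from h import *
plan(602-.2,-359.1+1.7,13.5,80)"
```

```text
clock: 9.25
position: [0.6043, -0.3599, 0.0224]
ee_rot: [0.001, 0.766, 0.643, 0.0]
contact_force: [-0.6, -0.3, -1.8]
width: 0.0387
gripper_force: 51.8
t 9.25 pos [ 604.3 -359.9   22.4] yaw 80.0 | turn z 0.0 tilt fix [0.02 0.01 0.  ] shift [ 2.1 -2.9  8.9] dist 4.0
```

```bash
python3 -m handwheel '[[[1.5,-2,2],[0,0,0],1],[[0,0,2],[0,0,0],1],[[0,0,2],[0,0,0],1],[[0,0,1],[0,0,0],1],[[0,0,0],[0,0,0],1]]'; python3 -c "
from h import *
for i in range(3):
  plan(602-.2,-359.1+1.7,13.5,80); 
print(readout.get_state()['contact_force'])"
```

```text
clock: 9.88
position: [0.6018, -0.3576, 0.0139]
ee_rot: [-0.0, 0.766, 0.643, -0.0]
contact_force: [0.0, -0.1, -1.8]
width: 0.0388
gripper_force: 51.8
t 9.88 pos [ 601.8 -357.6   13.9] yaw 80.0 | turn z 0.0 tilt fix [-0. -0.  0.] shift [ 0.2 -0.   0.4] dist 0.0
t 9.88 pos [ 601.8 -357.6   13.9] yaw 80.0 | turn z 0.0 tilt fix [-0. -0.  0.] shift [ 0.2 -0.   0.4] dist 0.0
t 9.88 pos [ 601.8 -357.6   13.9] yaw 80.0 | turn z 0.0 tilt fix [-0. -0.  0.] shift [ 0.2 -0.   0.4] dist 0.0
[ 0.01805625 -0.0526878  -1.8482583 ]
```

```bash
python3 -m handwheel '[[[0,0,1],[0,0,0],1],[[0,0,0],[0,0,0],1],[[0,0,0],[0,0,0],1]]';python3 -m handwheel '[[[0,0,1],[0,0,0],1],[[0,0,0],[0,0,0],1],[[0,0,0],[0,0,0],1]]'
```

```text
clock: 10.25
position: [0.602, -0.3578, 0.0132]
ee_rot: [0.0, 0.766, 0.643, 0.0]
contact_force: [-0.1, 0.1, -1.7]
width: 0.0386
gripper_force: 51.9
clock: 10.62
position: [0.602, -0.3578, 0.0132]
ee_rot: [0.0, 0.766, 0.643, 0.0]
contact_force: [-1.3, 0.4, 5.5]
width: 0.0387
gripper_force: 52.6
```

```bash
python3 -m handwheel '[[[0,0,0],[0,0,0],0],[[0,0,0],[0,0,0],-0.4],[[0,0,0],[0,0,0],-0.6],[[0,0,-10],[0,0,0],-1],[[0,0,-30],[0,0,0],-1],[[0,0,-40],[0,0,0],-1],[[0,0,-50],[0,0,0],-1],[[0,0,0],[0,0,0],-1]]'; python3 -c "
from h import *
look('long',602,-359,38,'w4')
look('C',602,-359,95)
plan(430.4,-331.3,150,80)"
```

```text
clock: 11.62
position: [0.6046, -0.3596, 0.1485]
ee_rot: [0.006, 0.766, 0.643, 0.001]
contact_force: [-0.2, 1.3, 0.1]
width: 0.0856
gripper_force: 0.0
long (array([ 600.6, -358.3]), array([76.4, 40.1], dtype=float32), np.float32(79.9))
C (array([ 601.3, -358.1]), array([127.2,  67.3], dtype=float32), np.float32(80.0))
t 11.72 pos [ 602.  -357.7  143.3] yaw 80.0 | turn z 0.0 tilt fix [0.02 0.01 0.  ] shift [  -3.8 -173.6   -7. ] dist 174.0
```

View pics/w4.png

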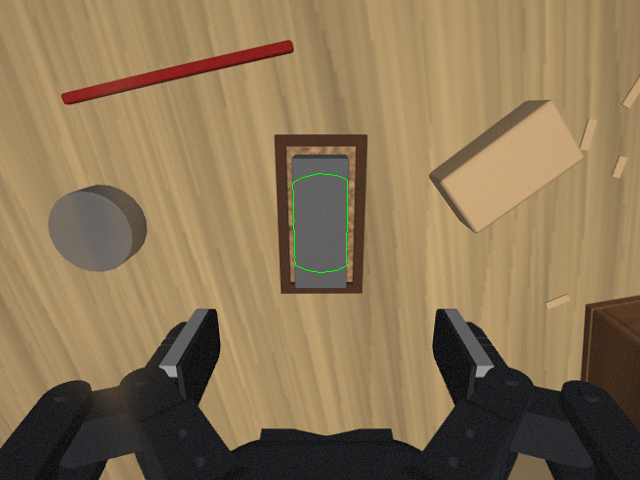

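The long stone lies inside the rims of its cradle, parallel to it. Next is the puck.

```bash
python3 -m handwheel '[[[-1,-43.4,-2],[0,0,0],-1],[[-1,-43.4,-2],[0,0,0],-1],[[-1,-43.4,-2],[0,0,0],-1],[[-1,-43.4,-1],[0,0,0],-1],[[0,0,0],[0,0,0],-1],[[0,0,0],[0,0,0],-1],[[0,0,0],[0,0,0],-1]]'; python3 -c "
from h import *
im,C,c=look('puck',430,-331,50,'w5')
(x,y),r=cv2.minEnclosingCircle(np.float32(cast(C,c.reshape(-1,2),.026)[:,:2]*1000)); print('circle',x,y,r)
P=cast(C,c.reshape(-1,2),.026)[:,:2]*1000
plan(430.4,-331.3,8,80)
T=cam('top');t=vision.get_image('top');h=cv2.cvtColor(t,cv2.COLOR_BGR2HSV)
m=((h[...,1]<70)&(h[...,2]<130)).astype(np.uint8)*255; mm=m*0; mm[215:260,440:500]=m[215:260,440:500]
print('long now',rect(T,max(cv2.findContours(mm,0,1)[0],key=cv2.contourArea),.027))
"
```

```text
clock: 12.6
position: [0.4312, -0.3317, 0.1486]
ee_rot: [-0.0, 0.766, 0.643, 0.0]
contact_force: [-0.1, -0.0, 0.6]
width: 0.0855
gripper_force: 0.0
puck (array([ 431.7, -331.9]), array([66.1, 62.5], dtype=float32), np.float32(56.5))
circle 431.11541748046875 -331.431884765625 33.60685729980469
t 12.65 pos [ 431.2 -331.7  148.7] yaw 80.0 | turn z 0.01 tilt fix [ 0. -0.  0.] shift [  0.2  -0.8 140.7] dist 1.0
long now (array([ 600.3, -357.8]), array([103.9,  43.8], dtype=float32), np.float32(79.9))
```

```bash
python3 -m handwheel '[[[0,0,30],[0,0,0],-1],[[0,0,35],[0,0,0],-1],[[0,0,35],[0,0,0],-1],[[0,0,25],[0,0,0],-1],[[0,0,16.5],[0,0,0],-1],[[0,0,0],[0,0,0],-1],[[0,0,0],[0,0,0],-0.7],[[0,0,0],[0,0,0],0],[[0,0,0],[0,0,0],1],[[0,0,0],[0,0,0],1],[[0,0,0],[0,0,0],1]]' 50; python3 -m handwheel '[[[0,0,-5],[0,0,0],1],[[0,0,-15],[0,0,0],1],[[0,0,-30],[0,0,0],1],[[0,0,-45],[0,0,0],1],[[0,0,-45],[0,0,0],1],[[0,0,0],[0,0,0],1],[[0,0,0],[0,0,0],1]]'; python3 -c "
from h import *
plan(634,123.6,150,82)
cv2.imwrite('pics/w6.png',vision.get_image('wrist'))"
```

```text
clock: 14.08
position: [0.4312, -0.3322, 0.0091]
ee_rot: [0.002, 0.766, 0.643, 0.0]
contact_force: [0.1, 1.0, 6.1]
width: 0.0618
gripper_force: 54.6
clock: 14.95
position: [0.4295, -0.3308, 0.1473]
ee_rot: [-0.001, 0.766, 0.643, -0.0]
contact_force: [-0.4, 0.4, -2.4]
width: 0.0617
gripper_force: 55.5
t 14.95 pos [ 429.5 -330.8  147.3] yaw 80.0 | turn z -0.33 tilt fix [-0.01 -0.01  0.  ] shift [478.4 139.3  -2.5] dist 498.0
```

View pics/w6.png

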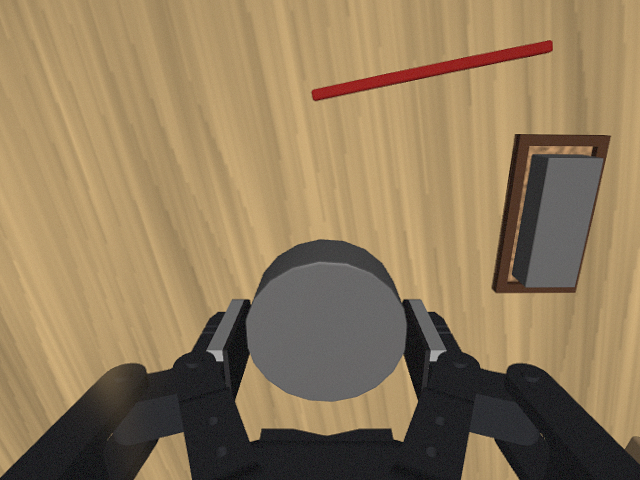

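The puck is held, with its top face centred at about (326,331). The long stone can be seen seated. Now I travel to the puck cradle.

```bash
python3 -m handwheel '[[[48.3,12.2,0],[0,0,0],1],[[48.3,12.2,0],[0,0,0],1],[[48.3,12.2,0],[0,0,0],1],[[48.3,12.2,0],[0,0,0],1],[[48.3,12.2,0],[0,0,0],1],[[48.3,12.2,0],[0,0,0],1],[[48.3,12.2,0],[0,0,0],1],[[48.3,12.2,0],[0,0,0],1],[[48.3,12.2,0],[0,0,0],1],[[48.3,12.2,0],[0,0,0],1],[[0,0,0],[0,0,0],1],[[0,0,0],[0,0,0],1],[[0,0,0],[0,0,0],1]]'; python3 -c "
from h import *
p=vision.camera_params('wrist');H=p['hand_eye'];C=(p['intrinsics'],p['dist'],H[:3,:3],H[:3,3])
for z in (-.015,-.017,-.019):
  P=cast(C,[[326,262],[326,401],[246.5,325],[406,325]],z)*1000
  print(z,P[:2,0],P[:2,0].mean(),P[2:,1],np.ptp(P[:2,0]),np.ptp(P[2:,1]))
look('C',634,123.6,90,'w7')
plan(634,123.6,20,80)"
```

```text
clock: 16.62
position: [0.6332, 0.1219, 0.1466]
ee_rot: [-0.0, 0.766, 0.642, -0.001]
contact_force: [0.4, 0.4, -1.7]
width: 0.062
gripper_force: 55.3
-0.015 [ 28.97357411 -34.16593861] -2.5961822523757796 [-31.70181043  30.1987045 ] 63.139512722307664 61.900514934029886
-0.017 [ 29.79884015 -32.34802601] -1.2745929310784554 [-31.21497947  29.71236778] 62.1468661571482 60.927347247400625
-0.019 [ 30.62410619 -30.53011341] 0.04699639021888835 [-30.72814851  29.22603105] 61.154219591988735 59.954179560771365
C (array([631.7, 116.5]), array([116.8, 115.4], dtype=float32), np.float32(169.6))
t 16.68 pos [633.4 121.8 147.1] yaw 79.9 | turn z -0.01 tilt fix [-0.01  0.01  0.  ] shift [  2.    0.4 127.1] dist 2.0
```

View pics/w7.png

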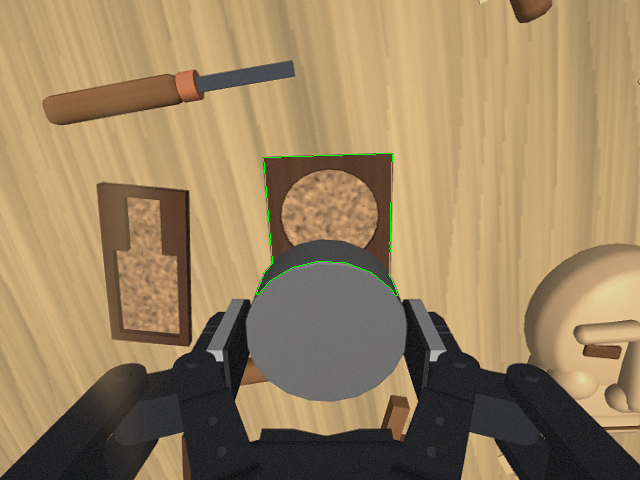

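The puck cradle's far corners are at (264,157) and (393,153). The strop cradle is visible at left, and the mask is clear of the gripper.

```bash
python3 -c "
from h import *
s,p,yaw,M=pose();C=cam('wrist',s)
P=cast(C,[[264,157],[393,153]],.009)[:,:2]*1000
e=P[1]-P[0];L=np.linalg.norm(e);n=np.array([e[1],-e[0]])/L
c=P.mean(0)+48*n
print(P.round(1),L,'centre',c.round(1),P.mean(0)-48*n)
t=np.array([633.6,123.0])-M[:2,:2]@[-1.5,-.7]; print(t);plan(t[0],t[1],20,yaw)"
```

```text
[[595.9 178.1]
 [689.6 164.5]] 94.64567248415875 centre [635.9 123.8] [649.68457119 218.79962355]
[634.55161643 124.35440832]
t 16.68 pos [633.4 121.8 147.1] yaw 79.9 | turn z 0.0 tilt fix [-0.01  0.01  0.  ] shift [  2.8   0.8 127. ] dist 3.0
```

```bash
python3 -m handwheel '[[[3.3,1.7,15],[0,0,0],1],[[0,0,35],[0,0,0],1],[[0,0,35],[0,0,0],1],[[0,0,25],[0,0,0],1],[[0,0,12],[0,0,0],1],[[0,0,4],[0,0,0],1],[[0,0,2],[0,0,0],1],[[0,0,1],[0,0,0],1],[[0,0,1],[0,0,0],1],[[0,0,0],[0,0,0],1],[[0,0,0],[0,0,0],1],[[0,0,0],[0,0,0],1]]'; python3 -c "
from h import *
plan(634.8+.4,123.7+1.6,12,80)"
```

```text
clock: 18.18
position: [0.6365, 0.126, 0.0177]
ee_rot: [0.0, 0.766, 0.643, 0.0]
contact_force: [0.4, -0.5, -1.1]
width: 0.0617
gripper_force: 55.4
t 18.18 pos [636.5 126.   17.7] yaw 80.0 | turn z 0.0 tilt fix [0. 0. 0.] shift [-0.9 -1.1  5.7] dist 1.0
```

```bash
python3 -m handwheel '[[[-0.8,-1,2],[0,0,0],1],[[0,0,2],[0,0,0],1],[[0,0,0.5],[0,0,0],1],[[0,0,0],[0,0,0],1],[[0,0,0],[0,0,0],1]]';python3 -m handwheel '[[[0,0,1],[0,0,0],1],[[0,0,0],[0,0,0],1],[[0,0,0],[0,0,0],1]]';python3 -m handwheel '[[[0,0,1],[0,0,0],1],[[0,0,0],[0,0,0],1],[[0,0,0],[0,0,0],1]]'
```

```text
clock: 18.8
position: [0.6353, 0.1254, 0.0131]
ee_rot: [0.0, 0.766, 0.643, 0.0]
contact_force: [-0.3, 0.9, -2.5]
width: 0.0619
gripper_force: 55.4
clock: 19.18
position: [0.6354, 0.1254, 0.0122]
ee_rot: [0.0, 0.766, 0.643, 0.0]
contact_force: [-0.8, -1.0, -1.1]
width: 0.0621
gripper_force: 55.4
clock: 19.55
position: [0.6354, 0.1254, 0.0122]
ee_rot: [0.0, 0.766, 0.643, 0.0]
contact_force: [-1.6, 0.2, 5.6]
width: 0.0618
gripper_force: 56.2
```

```bash
python3 -m handwheel '[[[0,0,0],[0,0,0],0],[[0,0,0],[0,0,0],-1],[[0,0,0],[0,0,0],-1],[[0,0,-10],[0,0,0],-1],[[0,0,-30],[0,0,0],-1],[[0,0,-40],[0,0,0],-1],[[0,0,-50],[0,0,0],-1],[[0,0,0],[0,0,0],-1],[[0,0,0],[0,0,0],-1]]'; python3 -c "
from h import *
im,C,c=look('puck',635,124,40)
(x,y),r=cv2.minEnclosingCircle(np.float32(cast(C,c.reshape(-1,2),.029)[:,:2]*1000)); print('puck',x,y,r)
im,C,c=look('C',635,124,80,'w8')
plan(647.5,-112.4,150,68.4)"
```

```text
clock: 20.68
position: [0.635, 0.1254, 0.1413]
ee_rot: [0.0, 0.766, 0.643, 0.0]
contact_force: [-0.6, 0.4, -0.6]
width: 0.0851
gripper_force: 0.0
puck (array([634.8, 125.4]), array([67.7, 63.2], dtype=float32), np.float32(78.0))
puck 634.6321411132812 126.37080383300781 33.626094818115234
C (array([634.9, 124.2]), array([96.5, 95. ], dtype=float32), np.float32(81.8))
t 20.77 pos [634.2 125.3 139.7] yaw 80.0 | turn z 1.93 tilt fix [-0.03  0.01  0.  ] shift [-216.1   99.8  -10.2] dist 238.0
```

View pics/w8.png

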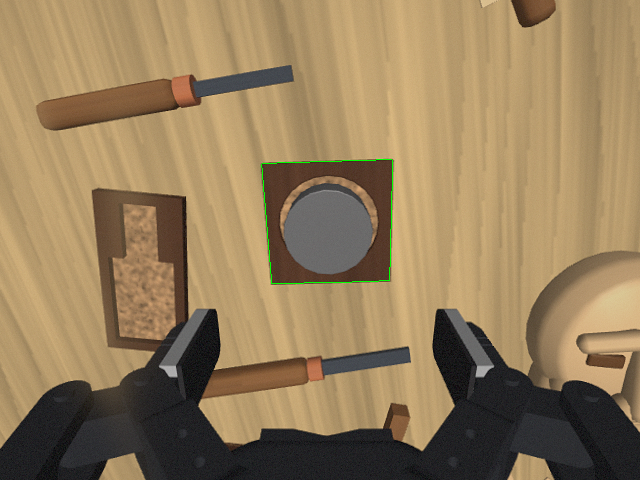

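The puck sits inside its recess, within about 2 mm of centre. Next is the strop.

```bash
python3 -m handwheel '[[[0,0,0],[0,0,0.97],-1],[[0,0,0],[0,0,0.96],-1],[[-43.2,20,-2],[0,0,0],-1],[[-43.2,20,-2],[0,0,0],-1],[[-43.2,20,-2],[0,0,0],-1],[[-43.2,20,-2],[0,0,0],-1],[[-43.2,20,-2],[0,0,0],-1],[[0,0,0],[0,0,0],-1],[[0,0,0],[0,0,0],-1],[[0,0,0],[0,0,0],-1]]'; python3 -c "
from h import *
look('strop',647.5,-112.4,70,'w9')
plan(647.5,-112.4,8,68.4)"
```

```text
clock: 22.02
position: [0.6484, -0.1108, 0.1504]
ee_rot: [-0.001, 0.827, 0.563, -0.0]
contact_force: [0.2, 0.5, 0.3]
width: 0.0853
gripper_force: 0.0
strop (array([ 641.3, -135. ]), array([60.9, 35.8], dtype=float32), np.float32(68.9))
t 22.07 pos [ 648.6 -110.8  150.7] yaw 68.5 | turn z 0.02 tilt fix [-0.01 -0.    0.  ] shift [ -1.9  -0.2 142.7] dist 2.0
```

View pics/w9.png

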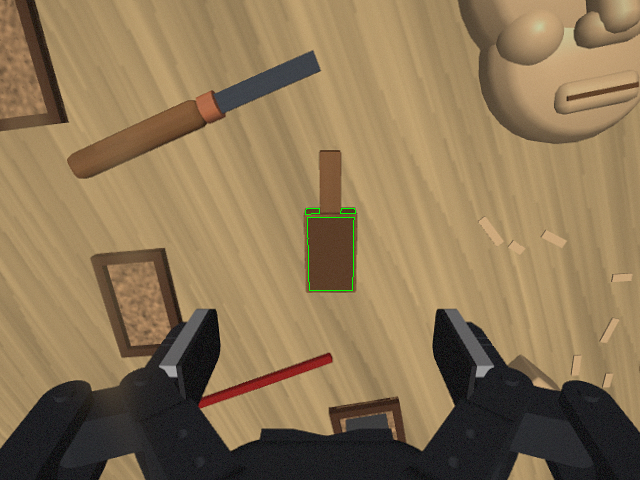

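The strop lies leather face up. The head outline has corners at (305,215), (357,215), (305,292) and (356,292), and the handle end is at (330,151).

```bash
python3 -c "
from h import *
s,p,yaw,M=pose();C=cam('wrist',s)
P=cast(C,[[305,215],[357,215],[305.5,292],[356,292]],.022)[:,:2]*1000
E=cast(C,[[330.5,151]],.016)[:,:2]*1000
print(np.ptp(P[:2],0),np.linalg.norm(P[0]-P[2]),np.linalg.norm(P[0]-P[1]))
h=P.mean(0);a=np.radians(68.7);u=np.array([np.cos(a),np.sin(a)])
print('head',h,'origin',h+22.5*u,E-55*u)
o=(h+22.5*u+ (E-55*u)[0])/2;g=o-18*u;print('grasp',g);plan(g[0],g[1],8.5,68.7)"
```

```text
[36.04270345 14.14096372] 63.660210615211035 38.71748089164395
head [ 642.09651944 -134.64199837] origin [ 650.26967213 -113.67894575] [[ 650.17105891 -113.09088504]]
grasp [ 643.68184337 -130.15535749]
t 22.07 pos [ 648.6 -110.8  150.7] yaw 68.5 | turn z -0.03 tilt fix [-0.01 -0.    0.  ] shift [-19.8   2.6 142.1] dist 20.0
```

```bash
python3 -m handwheel '[[[-19.8,2.4,30],[0,0,0],-1],[[0,0,35],[0,0,0],-1],[[0,0,35],[0,0,0],-1],[[0,0,25],[0,0,0],-1],[[0,0,17],[0,0,0],-1],[[0,0,0],[0,0,0],-1],[[0,0,0],[0,0,0],-0.3],[[0,0,0],[0,0,0],0.2],[[0,0,0],[0,0,0],1],[[0,0,0],[0,0,0],1],[[0,0,0],[0,0,0],1]]' 40; python3 -m handwheel '[[[0,0,-5],[0,0,0],1],[[0,0,-15],[0,0,0],1],[[0,0,-30],[0,0,-0.45],1],[[0,0,-45],[0,0,-0.45],1],[[0,0,-45],[0,0,0],1],[[0,0,0],[0,0,0],1],[[0,0,0],[0,0,0],1]]'; python3 -c "
from h import *
a=np.radians(74.1)
plan(479.4-18*np.cos(a),105.8-18*np.sin(a),150,74.1)
cv2.imwrite('pics/w10.png',vision.get_image('wrist'))"
```

```text
clock: 23.45
position: [0.6447, -0.1319, 0.0104]
ee_rot: [0.001, 0.827, 0.562, 0.001]
contact_force: [0.2, -0.6, 5.3]
width: 0.0388
gripper_force: 42.2
clock: 24.32
position: [0.6431, -0.1314, 0.149]
ee_rot: [-0.0, 0.8, 0.601, -0.0]
contact_force: [-0.2, 0.4, -1.6]
width: 0.0389
gripper_force: 41.5
t 24.32 pos [ 643.1 -131.4  149. ] yaw 73.8 | turn z -0.05 tilt fix [-0.01  0.    0.  ] shift [ 165.2 -222.4   -0.9] dist 277.0
```

View pics/w10.png

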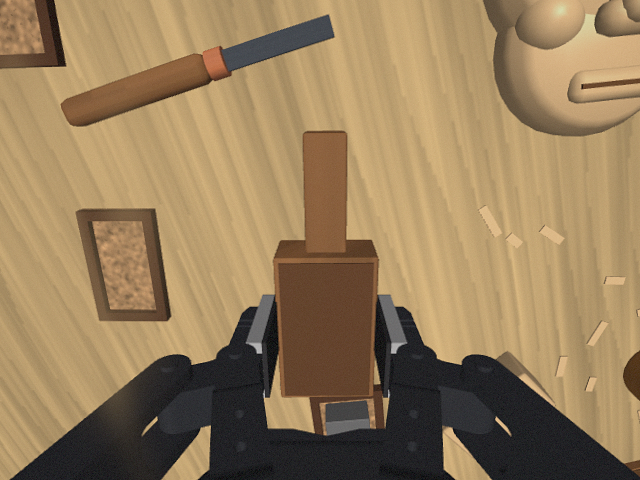

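The strop is held, with its head top spanning rows 258 to 397 and its handle pointing to tool +x. I travel to the strop cradle.

```bash
python3 -m handwheel '[[[27.5,-37.1,0],[0,0,0],1],[[27.5,-37.1,0],[0,0,0],1],[[27.5,-37.1,0],[0,0,0],1],[[27.5,-37.1,0],[0,0,0],1],[[27.5,-37.1,0],[0,0,0],1],[[27.5,-37.1,0],[0,0,0],1],[[0,0,0],[0,0,-0.05],1],[[0,0,0],[0,0,0],1],[[0,0,0],[0,0,0],1]]'; python3 -c "
from h import *
p=vision.camera_params('wrist');H=p['hand_eye'];C=(p['intrinsics'],p['dist'],H[:3,:3],H[:3,3])
for z in (-.010,-.012,-.014):
  P=cast(C,[[275,258],[377,258],[282,397],[371,397]],z)*1000
  print(z,P[:,0],P.mean(0).round(1),np.ptp(P[:,0]))
E=cast(C,[[325,131]],-.006)*1000;print('handle end',E)
look('C',479.4,105.8,95,'w11')
a=np.radians(74.1)
plan(479.4-18*np.cos(a),105.8-18*np.sin(a),20,74.1)"
```

```text
clock: 25.5
position: [0.4766, 0.0882, 0.1486]
ee_rot: [0.0, 0.798, 0.602, -0.0]
contact_force: [-0.2, 0.1, -0.5]
width: 0.0389
gripper_force: 41.5
-0.01 [ 28.42867285  28.46129305 -36.69705395 -36.64569737] [ -4.1  -0.7 -10. ] 65.15834700062675
-0.012 [ 29.22984856  29.26197532 -34.91073643 -34.86015671] [ -2.8  -0.7 -12. ] 64.17271175274914
-0.014 [ 30.03102428  30.0626576  -33.1244189  -33.07461604] [ -1.5  -0.7 -14. ] 63.18707650487154
handle end [[74.56850123 -1.19245627 -6.        ]]
C (array([483.7, 115.5]), array([116.3,  77.6], dtype=float32), np.float32(74.2))
t 25.55 pos [476.6  88.1 148.7] yaw 74.1 | turn z -0.01 tilt fix [-0.  0.  0.] shift [ -0.2  -2.1 128.7] dist 2.0
```

View pics/w11.png

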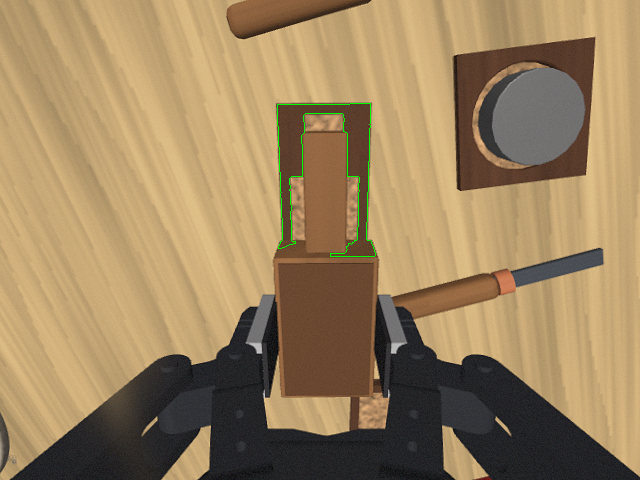

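```bash
python3 -c "
from h import *
s,p,yaw,M=pose();C=cam('wrist',s)
P=cast(C,[[276.5,104],[371.5,103],[281,245],[368,240]],.009)[:,:2]*1000
print(P.round(1),np.linalg.norm(P[0]-P[1]))
a=np.radians(74.1);u=np.array([np.cos(a),np.sin(a)])
c=P[:2].mean(0)-69*u;print('centre',c)
c=(c+[479.4,105.8])/2
t=c-M[:2,:2]@[19.4,-.8];print('target tcp',t);plan(t[0],t[1],18,74.1)"
```

```text
[[465.4 180.6]
 [530.3 162.7]
 [435.6  78.6]
 [503.2  63.7]] 67.32869951804206
centre [478.95335413 105.300538  ]
target tcp [474.61712713  86.67673093]
t 25.55 pos [476.6  88.1 148.7] yaw 74.1 | turn z -0.01 tilt fix [-0.  0.  0.] shift [ -1.9  -1.5 130.7] dist 2.0
```

```bash
python3 -m handwheel '[[[-1.9,-1.5,15],[0,0,0],1],[[0,0,35],[0,0,0],1],[[0,0,35],[0,0,0],1],[[0,0,25],[0,0,0],1],[[0,0,12],[0,0,0],1],[[0,0,4],[0,0,0],1],[[0,0,3],[0,0,0],1],[[0,0,2],[0,0,0],1],[[0,0,0],[0,0,0],1],[[0,0,0],[0,0,0],1],[[0,0,0],[0,0,0],1]]'; python3 -c "
from h import *
plan(474.6,86.7,13.4,74.1)"
```

```text
clock: 26.92
position: [0.4741, 0.0875, 0.0183]
ee_rot: [0.0, 0.798, 0.603, 0.0]
contact_force: [0.6, 0.3, -0.7]
width: 0.0389
gripper_force: 41.4
t 26.93 pos [474.1  87.5  18.3] yaw 74.1 | turn z 0.01 tilt fix [ 0.01 -0.    0.  ] shift [-0.7  0.7  4.9] dist 1.0
```

```bash
python3 -m handwheel '[[[-0.7,0.7,2],[0,0,0],1],[[0,0,2],[0,0,0],1],[[0,0,0],[0,0,0],1],[[0,0,0],[0,0,0],1]]';python3 -m handwheel '[[[0,0,1],[0,0,0],1],[[0,0,0],[0,0,0],1],[[0,0,0],[0,0,0],1]]';python3 -m handwheel '[[[0,0,1],[0,0,0],1],[[0,0,0],[0,0,0],1],[[0,0,0],[0,0,0],1]]'
```

```text
clock: 27.42
position: [0.4745, 0.0866, 0.014]
ee_rot: [-0.0, 0.798, 0.603, -0.0]
contact_force: [0.4, 0.1, -0.9]
width: 0.0387
gripper_force: 41.4
clock: 27.8
position: [0.4746, 0.0866, 0.0134]
ee_rot: [0.0, 0.798, 0.603, 0.0]
contact_force: [-0.7, -0.7, 5.0]
width: 0.0386
gripper_force: 42.0
clock: 28.18
position: [0.4746, 0.0866, 0.0134]
ee_rot: [0.0, 0.798, 0.603, 0.0]
contact_force: [-2.9, 0.0, 13.4]
width: 0.0391
gripper_force: 43.0
```

```bash
python3 -m handwheel '[[[0,0,-1],[0,0,0],1],[[0,0,0],[0,0,0],0],[[0,0,0],[0,0,0],-0.4],[[0,0,0],[0,0,0],-0.6],[[0,0,-10],[0,0,0],-1],[[0,0,-30],[0,0,0],-1],[[0,0,-40],[0,0,0],-1],[[0,0,-50],[0,0,0],-1],[[0,0,0],[0,0,0],-1],[[0,0,0],[0,0,0],-1]]'; python3 -c "
from h import *
im,C,c=look('C',479,105.5,85,'w12')
plan(583.3,331.7,150,102)"
```

```text
clock: 29.42
position: [0.474, 0.0866, 0.1432]
ee_rot: [0.0, 0.798, 0.603, 0.0]
contact_force: [0.3, 0.6, 0.2]
width: 0.0853
gripper_force: 0.0
C (array([478.9, 106.1]), array([136.9,  67.3], dtype=float32), np.float32(74.2))
t 29.48 pos [473.5  86.6 142.4] yaw 74.1 | turn z -4.65 tilt fix [-0.02  0.01  0.  ] shift [216.9 158.4  -7.8] dist 269.0
```

View pics/w12.png

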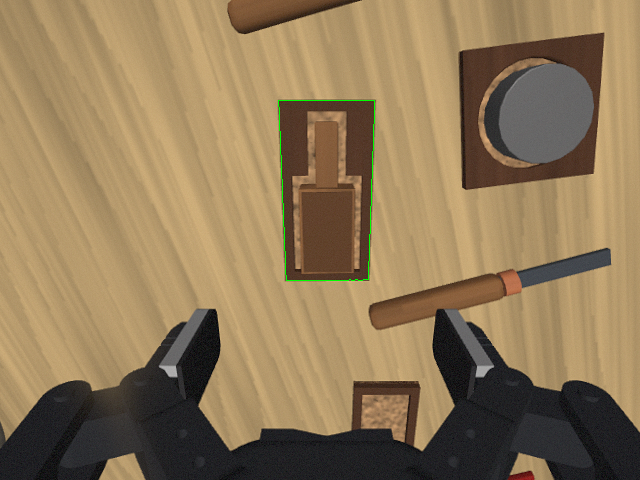

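The strop lies centred in its cradle with the handle in the slot. Last is the short stone.

```bash
python3 -m handwheel '[[[0,0,0],[0,0,-0.93],-1],[[0,0,0],[0,0,-0.93],-1],[[0,0,0],[0,0,-0.93],-1],[[0,0,0],[0,0,-0.93],-1],[[0,0,0],[0,0,-0.93],-1],[[36.1,26.4,-1],[0,0,0],-1],[[36.1,26.4,-1],[0,0,0],-1],[[36.1,26.4,-1],[0,0,0],-1],[[36.1,26.4,-1],[0,0,0],-1],[[36.1,26.4,-1],[0,0,0],-1],[[36.1,26.4,-1],[0,0,0],-1],[[0,0,0],[0,0,0],-1],[[0,0,0],[0,0,0],-1],[[0,0,0],[0,0,0],-1]]'; python3 -c "
from h import *
im,C,c=look('short',583.3,331.7,60,'w13')
plan(583.3,331.7,7.5,102)"
```

```text
clock: 31.22
position: [0.5834, 0.3302, 0.1483]
ee_rot: [-0.0, 0.629, 0.777, -0.001]
contact_force: [-0.5, 0.9, -0.2]
width: 0.0852
gripper_force: 0.0
short (array([583.3, 335.3]), array([71.6, 31.6], dtype=float32), np.float32(102.1))
t 31.27 pos [583.7 330.2 148.8] yaw 102.0 | turn z -0.0 tilt fix [-0.01  0.01  0.  ] shift [1.600e+00 1.000e-01 1.413e+02] dist 2.0
```

```bash
python3 -m handwheel '[[[3.8,0.4,30],[0,0,0],-1],[[0,0,35],[0,0,0],-1],[[0,0,35],[0,0,0],-1],[[0,0,25],[0,0,0],-1],[[0,0,16],[0,0,0],-1],[[0,0,0],[0,0,0],-1],[[0,0,0],[0,0,0],-0.3],[[0,0,0],[0,0,0],0.2],[[0,0,0],[0,0,0],1],[[0,0,0],[0,0,0],1],[[0,0,0],[0,0,0],1]]' 50; python3 -m handwheel '[[[0,0,-5],[0,0,0],1],[[0,0,-15],[0,0,0],1],[[0,0,-30],[0,0,0.94],1],[[0,0,-45],[0,0,0.94],1],[[0,0,-45],[0,0,0.94],1],[[0,0,0],[0,0,0.94],1],[[0,0,0],[0,0,0.94],1],[[0,0,0],[0,0,0],1],[[0,0,0],[0,0,0],1]]'; python3 -c "
from h import *
plan(469.9,-123.7,150,73.8)"
```

```text
clock: 32.65
position: [0.5847, 0.3357, 0.0092]
ee_rot: [0.001, 0.629, 0.777, 0.001]
contact_force: [0.4, 0.0, 6.9]
width: 0.0304
gripper_force: 50.9
clock: 33.78
position: [0.5837, 0.3352, 0.1482]
ee_rot: [0.0, 0.799, 0.601, -0.0]
contact_force: [-0.5, 0.5, -1.1]
width: 0.0302
gripper_force: 50.2
t 33.77 pos [583.7 335.2 148.2] yaw 73.9 | turn z 0.02 tilt fix [-0.  0.  0.] shift [-472.5   18.8   -1.7] dist 473.0
```

```bash
python3 -m handwheel '[[[-47.2,1.9,0],[0,0,0],1],[[-47.2,1.9,0],[0,0,0],1],[[-47.2,1.9,0],[0,0,0],1],[[-47.2,1.9,0],[0,0,0],1],[[-47.2,1.9,0],[0,0,0],1],[[-47.2,1.9,0],[0,0,0],1],[[-47.2,1.9,0],[0,0,0],1],[[-47.2,1.9,0],[0,0,0],1],[[-47.2,1.9,0],[0,0,0],1],[[-47.2,1.9,0],[0,0,0],1],[[0,0,0],[0,0,0],1],[[0,0,0],[0,0,0],1],[[0,0,0],[0,0,0],1]]'; python3 -c "
from h import *
look('C',469.9,-123.7,80,'w14')
plan(469.9,-123.7,20,73.8)"
```

```text
clock: 35.4
position: [0.4708, -0.1222, 0.1481]
ee_rot: [-0.0, 0.799, 0.601, 0.0]
contact_force: [-0.2, -0.3, -1.0]
width: 0.0302
gripper_force: 50.2
C (array([ 472.4, -111.5]), array([73.4, 66.3], dtype=float32), np.float32(74.0))
t 35.45 pos [ 470.8 -122.2  148.1] yaw 73.9 | turn z 0.02 tilt fix [-0. -0.  0.] shift [ -1.8  -0.4 128.1] dist 2.0
```

View pics/w14.png

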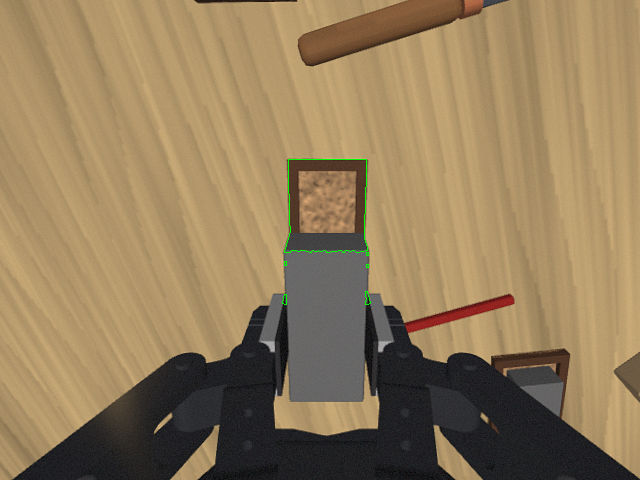

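The held stone's top face has corners at (285,251), (369,251), (289,402) and (364,402). The cradle's far corners are at (288,159) and (368,159).

```bash
python3 -c "
from h import *
p=vision.camera_params('wrist');H=p['hand_eye'];Ct=(p['intrinsics'],p['dist'],H[:3,:3],H[:3,3])
for z in (-.0115,-.0135):
  Q=cast(Ct,[[285,251],[369,251],[289,402],[364,402]],z)*1000; print(z,Q.mean(0),np.ptp(Q[:,0]))
off=(cast(Ct,[[285,251],[369,251],[289,402],[364,402]],-.0128)*1000).mean(0)[:2]
s,q,yaw,M=pose();C=cam('wrist',s)
P=cast(C,[[288,159],[368,159]],.009)[:,:2]*1000;a=np.radians(73.8);u=np.array([np.cos(a),np.sin(a)])
c=P.mean(0)-49*u;print('centre',c,np.linalg.norm(P[0]-P[1]))
c=(c+[469.9,-123.7])/2;t=c-M[:2,:2]@off;print('target',t);plan(t[0],t[1],18,73.8)"
```

```text
-0.0115 [ -3.090996    -0.51259943 -11.5       ] 69.89448940944219
-0.0135 [ -1.79839887  -0.51538604 -13.5       ] 68.82508335939549
centre [ 470.70148138 -123.83601973] 59.052612386513466
target [ 471.41777292 -121.74736809]
t 35.45 pos [ 470.8 -122.2  148.1] yaw 73.9 | turn z 0.02 tilt fix [-0. -0.  0.] shift [  0.5   0.5 130.1] dist 1.0
```

```bash
python3 -m handwheel '[[[0.5,0.5,15],[0,0,0],1],[[0,0,35],[0,0,0],1],[[0,0,35],[0,0,0],1],[[0,0,25],[0,0,0],1],[[0,0,12],[0,0,0],1],[[0,0,4],[0,0,0],1],[[0,0,3],[0,0,0],1],[[0,0,2],[0,0,0],1],[[0,0,0],[0,0,0],1],[[0,0,0],[0,0,0],1],[[0,0,0],[0,0,0],1]]'; python3 -c "
from h import *
plan(471.4,-121.7,12.2,73.8)"
```

```text
clock: 36.83
position: [0.4714, -0.1231, 0.0173]
ee_rot: [0.0, 0.8, 0.601, 0.0]
contact_force: [0.3, -0.2, -1.2]
width: 0.0305
gripper_force: 50.2
t 36.83 pos [ 471.4 -123.1   17.3] yaw 73.8 | turn z 0.0 tilt fix [0.01 0.   0.  ] shift [ 1.3 -0.4  5.1] dist 1.0
```

```bash
python3 -m handwheel '[[[1.2,-0.3,2],[0,0,0],1],[[0,0,2],[0,0,0],1],[[0,0,0],[0,0,0],1],[[0,0,0],[0,0,0],1]]';python3 -m handwheel '[[[0,0,1],[0,0,0],1],[[0,0,0],[0,0,0],1],[[0,0,0],[0,0,0],1]]';python3 -m handwheel '[[[0,0,0.7],[0,0,0],1],[[0,0,0],[0,0,0],1],[[0,0,0],[0,0,0],1]]'
```

```text
clock: 37.33
position: [0.4713, -0.1217, 0.013]
ee_rot: [-0.0, 0.8, 0.601, -0.0]
contact_force: [0.6, -0.5, -1.1]
width: 0.0306
gripper_force: 50.2
clock: 37.7
position: [0.4714, -0.1218, 0.0122]
ee_rot: [0.0, 0.8, 0.601, 0.0]
contact_force: [-0.1, -0.5, 0.9]
width: 0.0309
gripper_force: 50.3
clock: 38.08
position: [0.4714, -0.1218, 0.0122]
ee_rot: [0.0, 0.8, 0.601, 0.0]
contact_force: [-1.1, 0.3, 7.0]
width: 0.0308
gripper_force: 51.1
```

Contact is made, so I release, rise and back off, then check everything from the top camera.

```bash
python3 -m handwheel '[[[0,0,0],[0,0,0],0],[[0,0,0],[0,0,0],-0.4],[[0,0,0],[0,0,0],-0.6],[[0,0,-10],[0,0,0],-1],[[0,0,-30],[0,0,0],-1],[[0,0,-40],[0,0,0],-1],[[0,0,-50],[0,0,0],-1],[[0,0,-30],[0,0,0],-1],[[-50,0,0],[0,0,0],-1],[[-50,0,0],[0,0,0],-1],[[-50,0,0],[0,0,0],-1],[[-50,0,0],[0,0,0],-1],[[-50,0,0],[0,0,0],-1],[[-50,0,0],[0,0,0],-1],[[0,0,0],[0,0,0],-1],[[0,0,0],[0,0,0],-1]]'; python3 - <<'E'
from h import *
im=vision.get_image("top");C=cam("top");h=cv2.cvtColor(im,cv2.COLOR_BGR2HSV)
g=((h[...,1]<70)&(h[...,2]<130)).astype(np.uint8)*255
for n,(x,y),z in (("long",(601.2,-357.4),.027),("short",(469.9,-123.7),.025),("puck",(634,123.6),.029)):
    u,v=np.int32(proj(C,[[x/1000,y/1000,z]])[0]); m=g*0; m[v-30:v+30,u-32:u+32]=g[v-30:v+30,u-32:u+32]
    print(n,rect(C,max(cv2.findContours(m,0,1)[0],key=cv2.contourArea),z),"cradle",x,y)
cv2.imwrite("pics/end.png",cv2.resize(im[180:350,130:520],None,fx=2,fy=2,interpolation=cv2.INTER_CUBIC))
E
```

```text
clock: 40.08
position: [0.3875, -0.4093, 0.1715]
ee_rot: [-0.0, 0.8, 0.6, 0.0]
contact_force: [-1.0, -0.4, 0.4]
width: 0.0853
gripper_force: 0.0
long (array([ 600.5, -357.7]), array([104.2,  43.8], dtype=float32), np.float32(80.0)) cradle 601.2 -357.4
short (array([ 470., -123.]), array([70. , 32.2], dtype=float32), np.float32(73.3)) cradle 469.9 -123.7
puck (array([633.9, 124.3]), array([62.6, 61.8], dtype=float32), np.float32(179.8)) cradle 634 123.6
```

View pics/end.png

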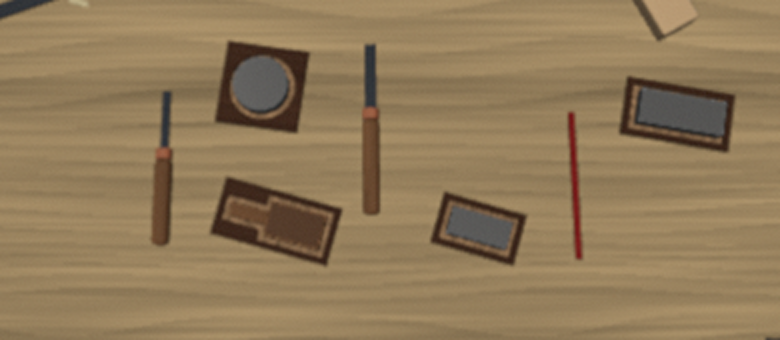

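The final top view shows all four pieces centred inside their own rims, with the arm clear of everything. Handing in.

```bash
python3 -c "
from rig import manip
print(manip.sign_off())"
```

```text
the job is handed in; nothing more can be done
None
```

All four pieces were set gently into their own cradles and the job was handed in at about 40 s: the last top view put the stones and puck within about 1 mm of centre, the strop looked centred with its handle in the slot, the arm never went near the mask, and sign-off returned no verdict.

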